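Lock a battery pack into a bench charger with a push-push catch

ROBOT

A 6-joint arm with a two-finger parallel gripper is mounted at the origin on a cart in front of the work surface, level with it; the furniture and walls round the work are solid. World frame = base frame: x ahead of the robot, y to its left, z up, the work surface at z = 0. Lengths are in m, angles in rad, forces in N, time in s.
With the tool pointing down it reaches from about 0.375 to 0.925 m from the base axis. Payload 5.7 kg.
Tool frame: the origin (TCP) lies midway between the tips of the shut fingers; the grasp point (between the pads) lies 19 mm behind it; z points along the fingers, y is the line along which they close (so a half turn about z gives the same grasp; the last joint's range is limited). The gripper opens to 88 mm and grips with 3 to 60 N. Pads are 20 mm wide; open, the fingers measure 115 mm over their backs; the gripper's body (75 mm by 178 mm) begins 61 mm behind the grasp point.
Start: joints at [1.123, 0.359, 1.51, -0, 1.272, -0.115], TCP at [0.196, 0.567, 0.223] pointing down, gripper open.
Joint ranges: [-2.97, 2.97], [-1.01, 2.36], [0.21, 2.38], [-0.96, 4.11], [0.2, 2.71], [-2.98, 2.98]. Speed limits (rad/s): [2.39, 2.39, 3.14, 3.14, 3.14, 3.14].

INTERFACE

Orientations are given as a unit quaternion [x, y, z, w].
In Python, from bench import move_ptp, servo_line, goto_joints, move_gripper, sleep, inverse_kinematics, capture, PlanningError, close_job, spot_in, silhouettes, current_clock, current_joint_pos, current_qvel, current_joint_torque, current_position, current_orientation, current_force, current_torque, current_finger_gap, current_grip_force gives the robot as it stands. Calls block until the motion is done:
- move_ptp(position, orientation): joint-space move of the TCP to a pose.
- servo_line(position, orientation=None, rate=0.15, contact_N=None): straight line of the TCP; orientation=None keeps the orientation; rate is the mean speed in m/s. With contact_N (N) it stops when the force on the tool has changed by that much, and returns True; else False.
- goto_joints(angles): joint-space move.
- move_gripper(opening): finger opening in m; the grip force is fixed at half the most; returns when the fingers have stopped.
- sleep(seconds).
- inverse_kinematics(position, orientation): joint angles nearest the present ones, or None.
- capture(name): name is "scene" or "top" or "wrist"; returns a dict with "image" (480x640x3 uint8, blue, green, red), "range_z" (480x640 float32, m along the optical axis (not along the pixel's ray), 0 where there is no reading), "intrinsics" (3x3 intrinsics, pixels), "k1" (the pictures are not rectified: a ray, as slopes to the right and down, at radius r is drawn at 1 + k1 r^2 times it, then the intrinsics apply), "R" (3x3) and "t" (3): a world point X has camera coordinates R X + t. Camera axes: x right, y down, z forward; pixel columns grow to the right and rows downward; lengths in m; the calibration is good to about 2 mm. A picture is of the moment at which its call begins.
A pose or a line that the arm cannot do raises PlanningError and nothing moves.
- close_job(): hands the job in; it is judged then, once.
Trained networks look in the newest picture that a camera, given by its name, has taken for a name from the list of things; names that differ only in an ending like _2 or _b are one class to them, and where a whole thing is asked for, a point or a joint stands for the part that bears it (a point fixed in the world has none). Each returns a list of dicts, best first, with "conf" (0 to 1); they miss things now and then, are a little off and sometimes report something else, mostly with a low value. They report only what shows in the picture. A call takes as long as a camera call. They do not tell look-alikes from the thing itself.
- spot_in(camera, query): "xy" ([column, row] in pixels, amid what is visible of it).
- silhouettes(camera, query): "region" (480x640 bool, what is visible of it) and "xy" ([column, row] in pixels, amid what is visible of it).
Readings, each from a call of its own:
- current_clock(): time.
- current_joint_pos(): joint angles.
- current_qvel(): joint speeds.
- current_joint_torque(): joint torques, N m.
- current_position(): TCP position.
- current_orientation(): TCP orientation.
- current_force(): force on the tool from outside, world axes, zero at the start.
- current_torque(): the same for the moment, N m.
- current_finger_gap(): finger opening in m.
- current_grip_force(): force on a finger pad.
Only numpy, scipy, OpenCV 4.12 (cv2) and the standard library are available. Lean on these libraries where they do the work, as an engineer would, in place of code of your own. Each camera call takes 0.05 s, during which the arm holds its last target. There are 200 camera calls.

TASK

Put the yellow-topped battery pack on charge: stand it upright in the bay of the bench charger and press it gently home until the push-push catch under it holds it down. Nobody knows how the catch was left, so feel what each press does: if the pack comes back up it is not caught and wants another press, and one press too many lets it go again. Leave the pack caught down, without forcing it, and do not disturb the torch, the ball bearing or the spark plug lying round the work.

Things in the scene. Friction and masses are not known exactly. Their poses are not given: they have to be found in the camera images.
- pack: battery pack: upright block 38 mm (x) by 58 mm (y) by 88 mm high, dark grey below, yellow and ribbed above, 0.16 to 0.26 kg, loose on the bench. Origin: centre of its underside, z up, x along its short side. It goes in either way round. In its underside is a recess 32 by 52 mm, 24 mm deep, with a steel stud in the middle (head 12 mm across, ending 3 mm inside the underside) that the catch hooks.
- pack_top (a point): centre of the pack's flat top, 88 mm above its underside. The upper 26 mm of the pack, yellow and ribbed, is where to hold it: caught in the bay it stands about 32 mm above the rim, at the bottom of a full press 23 to 28 mm.
- charger: bench charger, fixed: dark housing 104 mm wide (y), 78 mm high, with an open bay in its flat top. Origin on the bench under the centre of the bay, z up, x along the bay's short side; the housing reaches 46 mm to -x and 66 mm to +x. Down in the bay sits a push-push catch: a spring carriage with two hook jaws. More than 60 N between pack and charger (bay or catch) counts as forcing.
- bay_mouth (a point): centre of the bay's mouth, level with the rim, 78 mm above the bench, in a yellow bezel. The bay is 39.5 by 59.5 mm (0.75 mm clear on each side of the pack), with a 3 mm lead-in at 45 degrees.
- bay_meet (a point): where the centre of the pack's underside is when it first rests on the catch, 31.5 mm above the bench (29 to 34: the catch's height is set by hand and not known better), whether the jaws were left open (ready) or shut. Shut jaws: the stud stands on them; a full press gives only 7 mm, then the carriage lifts the pack to 37 to 44 mm, the jaws open and it drops (or needs a nudge) to 29 to 34, ready.
- bay_caught (a point): where the centre of the pack's underside is when it is caught, 22.5 mm above the bench (20 to 25). With the jaws ready, a full press moves the pack 16 mm down to the hard stop; let up, it rises 7 mm and is then hooked (1.5 mm of play) and cannot be pulled up. A full press on a caught pack lets it go: it comes up to 29 to 34 mm again, with the jaws ready.
- bay_stop (a point): where the centre of the pack's underside is on the catch's hard stop with the jaws ready, 15.5 mm above the bench (13 to 18; with shut jaws 24.5, 22 to 27). Only a press on to this stop, to within 0.5 mm, clicks. On the way the spring pushes up with 3 N rising to 8 N (the weight of the pack taken off); the stop is rigid, so feel for it slowly (about 12 mm/s) and press with some 12 to 20 N.
- torch: black hand torch, 127 mm long, 34 mm high, lying loose on the bench behind the work; to be left where it is (not shifted by more than 15 mm). Origin at its underside.
- bearing: steel ball bearing, 52 mm across, 15 mm high, lying loose on the bench between pack and charger; to be left where it is (not shifted by more than 15 mm). Origin at its underside.
- spark_plug: spark plug, 74 mm long, 18 mm high, lying loose on the bench behind the work; to be left where it is (not shifted by more than 15 mm). Origin at its underside.
Not all that is in view belongs to the job. What is meant by the pack is not green, and is the smaller of those in its own colour.

How it is judged:
On the way:
1. the pack stands in the charger's bay (z of pack in the frame of charger below 0.05 m and horizontal distance between pack and charger below 0.004 m and angle between pack's own z axis and vertical below 0.08 rad), for 0.2 s.
At the end, for the whole second after the job is handed in: the pack stands upright (within 0.08 rad) and at rest in the bay, its origin within 4 mm of the charger's seen from above, and the catch holds it down: its underside is 18 to 27 mm above the bench (caught it is 20 to 25 mm; not caught it is 29 mm or more) (z of pack in the frame of charger between 0.018 and 0.027 m and horizontal distance between pack and charger below 0.004 m and angle between pack's own z axis and vertical below 0.08 rad and linear speed of pack below 0.02 m/s); the robot touches nothing.
It fails at once if the pack is forced: it and the charger (bay or catch) press on each other with more than 60 N (contact force between pack and charger above 60 N).
It fails at once if the torch, the ball bearing or the spark plug is shifted by more than 15 mm (distance of any of torch, bearing, spark_plug from where it was at the start of the episode above 0.015 m).
It fails at once if the pack is tipped over (angle between pack's own z axis and vertical above 0.7 rad).
It also fails if it takes over 58 s, if anything falls off the work surface, if the arm or the gripper's body presses on something with over 40 N, if the wrist force passes 120 N, or if a joint passes its speed limit or range.

## Working session

There is one attempt and no reset: what is moved stays moved. The work goes in short steps, each a Python script; the robot and the scene stay as the last script left them, time stands still between calls to the robot, and variables do not carry over. Pictures are saved under pics/ and viewed, at most 10 in all, crops included, and the job is handed in when it is done.

```bash
mkdir -p pics; ls; cat > h.py <<'E'
import numpy as np, cv2
from bench import *
def ray(c,u,v):
    K=c["intrinsics"]; x=(u-K[0,2])/K[0,0]; y=(v-K[1,2])/K[1,1]
    x0,y0=x,y
    for _ in range(10):
        s=1+c["k1"]*(x0*x0+y0*y0); x0,y0=x/s,y/s
    return x0,y0
def cloud(c):
    v,u=np.mgrid[:480,:640]; x,y=ray(c,u.astype(float),v.astype(float))
    z=c["range_z"]; P=np.stack([x*z,y*z,z],-1)
    W=(P-np.array(c["t"]))@np.array(c["R"]); W[z<=0]=np.nan
    return W
E
python3 - <<'E'
from h import *
a=[]
for n in ("scene","top"):
    c=capture(n); cv2.imwrite(f"pics/{n}0.png",c["image"]); W=cloud(c); print(n,-np.array(c["R"]).T@c["t"])
    for q in ("pack","pack_top","charger","bay_mouth","torch","bearing","spark_plug"):
        for d in silhouettes(n,q)[:4]:
            w=W[d["region"]]; print(q,round(d["conf"],2),np.round(d["xy"]),np.round(np.nanmedian(w,0),3),np.round(np.nanpercentile(w,3,axis=0),3),np.round(np.nanpercentile(w,97,axis=0),3))
E
```

```text
pics
scene [ 0.12566416 -0.44579581  0.80059269]
pack 0.87 [284. 174.] [0.611 0.214 0.067] [0.585 0.205 0.009] [0.639 0.246 0.09 ]
pack 0.82 [226. 230.] [0.413 0.138 0.087] [0.382 0.135 0.009] [0.456 0.18  0.119]
pack 0.65 [274. 214.] [0.525 0.136 0.066] [0.513 0.124 0.007] [0.55  0.18  0.091]
pack_top 0.79 [222. 234.] [0.413 0.138 0.087] [0.382 0.135 0.008] [0.455 0.18  0.119]
pack_top 0.73 [280. 175.] [0.61  0.215 0.068] [0.585 0.206 0.011] [0.639 0.247 0.09 ]
pack_top 0.66 [274. 211.] [0.525 0.136 0.067] [0.513 0.124 0.008] [0.55  0.179 0.091]
charger 0.91 [368. 311.] [ 0.507 -0.157  0.077] [ 0.454 -0.209  0.014] [ 0.568 -0.103  0.081]
bay_mouth 0.69 [373. 312.] [ 0.506 -0.157  0.077] [ 0.454 -0.209  0.014] [ 0.568 -0.104  0.081]
torch 0.88 [396. 236.] [ 0.697 -0.051  0.028] [ 0.658 -0.1    0.014] [0.729 0.004 0.036]
torch 0.74 [369. 310.] [ 0.507 -0.157  0.077] [ 0.454 -0.209  0.01 ] [ 0.569 -0.102  0.081]
bearing 0.65 [295. 282.] [0.475 0.014 0.015] [ 0.451 -0.009  0.001] [0.5   0.039 0.019]
spark_plug 0.49 [441. 292.] [ 0.663 -0.195  0.016] [ 0.642 -0.212  0.003] [ 0.685 -0.175
[... 498 characters left out ...]
[0.618 0.217 0.086] [0.59  0.204 0.002] [0.647 0.245 0.09 ]
charger 0.56 [386. 252.] [ 0.516 -0.15   0.077] [ 0.463 -0.201  0.   ] [ 0.569 -0.096  0.08 ]
bay_mouth 0.65 [387. 247.] [ 0.517 -0.151  0.076] [ 0.461 -0.203 -0.001] [ 0.572 -0.096  0.08 ]
torch 0.76 [332. 151.] [ 0.699 -0.048  0.027] [ 0.66  -0.099  0.016] [0.733 0.009 0.034]
torch 0.36 [224. 235.] [0.535 0.146 0.087] [0.516 0.122 0.021] [0.553 0.178 0.09 ]
bearing 0.86 [304. 272.] [0.475 0.013 0.014] [ 0.452 -0.01  -0.001] [0.5   0.035 0.017]
bearing 0.67 [385. 249.] [ 0.517 -0.151  0.076] [ 0.462 -0.203 -0.   ] [ 0.572 -0.096  0.08 ]
spark_plug 0.79 [404. 173.] [ 0.667 -0.195  0.014] [ 0.642 -0.213  0.   ] [ 0.689 -0.176  0.019]
```

```bash
python3 - <<'E'
import cv2,numpy as np
a=cv2.imread("pics/scene0.png")[130:380,170:490];b=cv2.imread("pics/top0.png")[130:380,150:470]
cv2.imwrite("pics/both.png",np.hstack([cv2.resize(x,(400,312),interpolation=cv2.INTER_CUBIC) for x in (a,b)]))
c=cv2.imread("pics/top0.png")[150:340,150:300]
cv2.imwrite("pics/crop.png",cv2.resize(c,None,fx=3,fy=3,interpolation=cv2.INTER_CUBIC))
E
```

```text
(no output)
```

View pics/both.png

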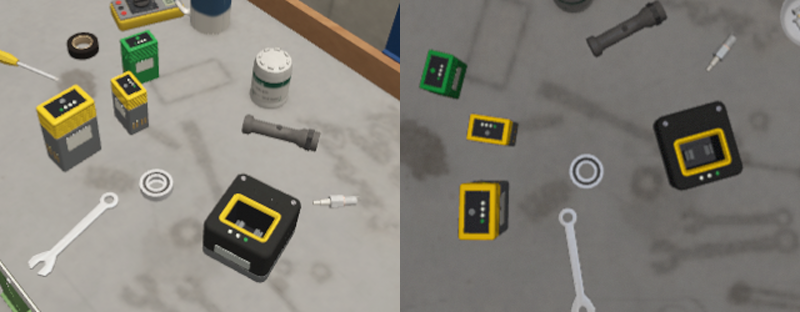

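View pics/crop.png

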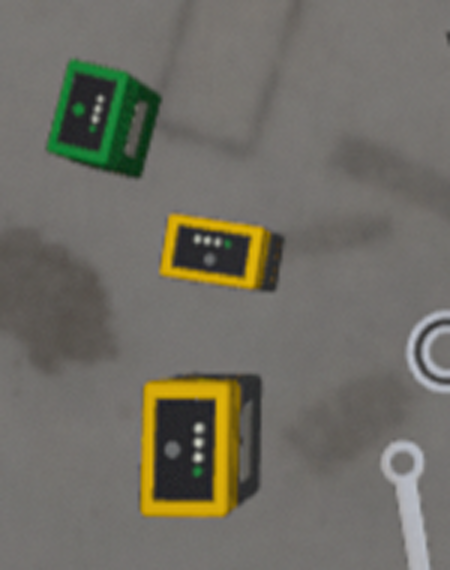

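Candidates: green (184,191), big yellow (218,298; 119 mm high) and small yellow (222,233; 88 mm high) in the top view. The small yellow one is the pack: it isn't green, and it is the smaller of the two yellow ones with a matching 88 mm height. Next I take close looks over the charger and the pack.

```bash
cat >> h.py <<'E'
from scipy.spatial.transform import Rotation as Rn
def quat(psi):
    y=np.array([np.cos(psi),np.sin(psi),0]); z=np.array([0,0,-1.]); x=np.cross(y,z)
    return Rn.from_matrix(np.stack([x,y,z],1)).as_quat()
def best(pos,psi):
    o=[]
    for p in (psi,psi+np.pi):
        j=inverse_kinematics(pos,quat(p))
        if j is not None: o.append((abs(np.array(j)[5]),p))
    return quat(min(o)[1]),min(o)
def yrect(c,near,zlo,zhi,r=0.06):
    """yellow points at a height near a place -> centre, size, direction of short side"""
    W=cloud(c); h=cv2.cvtColor(c["image"],cv2.COLOR_BGR2HSV)
    m=(h[...,0]>18)&(h[...,0]<34)&(h[...,1]>140)&(h[...,2]>90)
    m&=(W[...,2]>zlo)&(W[...,2]<zhi)&(np.hypot(W[...,0]-near[0],W[...,1]-near[1])<r)
    m=cv2.morphologyEx(m.astype(np.uint8),cv2.MORPH_OPEN,np.ones((2,2)))>0
    p=W[m]; (cx,cy),(w,hh),a=cv2.minAreaRect((p[:,:2]*1000).astype(np.float32))
    a=np.deg2rad(a)
    if w>hh: w,hh,a=hh,w,a+np.pi/2
    a=(a+np.pi/2)%np.pi-np.pi/2
    return np.round([cx/1000,cy/1000,np.median(p[:,2]),w,hh,a],4),int(m.sum())
E
python3 - <<'E'
from h import *
for n in ("scene","top"):
    c=capture(n); print(n,yrect(c,(.535,.15),.082,.096,.045),yrect(c,(.51,-.155),.07,.084))
B=[.48,-.155,.30]; q,i=best(B,0.15); print(i); print(current_position(),current_orientation())
move_ptp(B,q)
c=capture("wrist"); cv2.imwrite("pics/w1.png",c["image"]); print(-np.array(c["R"]).T@c["t"]); print(yrect(c,(.51,-.155),.07,.084))
P=[.505,.15,.31]; q,i=best(P,-0.1);print(i); move_ptp(P,q)
c=capture("wrist"); cv2.imwrite("pics/w2.png",c["image"]); print(-np.array(c["R"]).T@c["t"]);print(yrect(c,(.535,.15),.082,.096,.045))
a=cv2.imread("pics/w1.png");cv2.imwrite("pics/w12.png",np.hstack([cv2.resize(x,(400,300)) for x in (a,c["image"])]))
print(current_clock(),current_force())
E
```

```text
scene (array([nan, nan, nan, nan,  0., nan]), 235) (array([ 0.5074, -0.1562,     nan, 57.9234, 72.0452,  0.3241]), 534)
top (array([ 0.534 ,  0.1558,     nan, 36.2202, 65.4085, -0.1557]), 349) (array([ 0.5067, -0.157 ,     nan, 55.3105, 75.3487,  0.2845]), 543)
(np.float64(0.5993712563981171), 0.15)
[0.1959869  0.56702189 0.22264683] [ 1.65618232e-01  9.86189940e-01 -5.14532000e-05 -2.76828238e-06]
[ 0.46914317 -0.07948353  0.46202194]
(array([ 0.5099, -0.1537,     nan, 54.8445, 75.274 ,  0.2891]), 2028)
(np.float64(0.25756568181982775), -0.1)
[0.51278049 0.22491028 0.47196124]
(array([ 0.5407,  0.1426,     nan, 49.3628, 78.6114, -0.1715]), 1221)
4.9167 [ 0.3560586  -0.18257746  0.3435911 ]
```

View pics/w12.png

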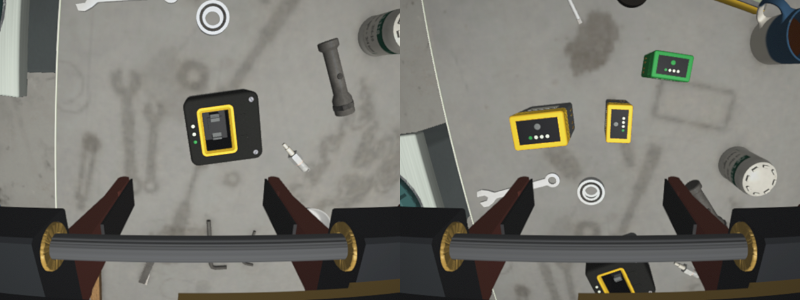

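```bash
cat >> h.py <<'E'
def yrect(c,near,z0,tol,r=0.06):
    W=cloud(c); h=cv2.cvtColor(c["image"],cv2.COLOR_BGR2HSV)
    m=(h[...,0]>18)&(h[...,0]<34)&(h[...,1]>140)&(h[...,2]>90)
    m&=(abs(W[...,2]-z0)<tol)&(np.hypot(W[...,0]-near[0],W[...,1]-near[1])<r)
    n,L,S,_=cv2.connectedComponentsWithStats(m.astype(np.uint8)); m=L==1+S[1:,4].argmax()
    v,u=np.nonzero(m); x,y=ray(c,u.astype(float),v.astype(float))
    R=np.array(c["R"]); C=-R.T@c["t"]; D=np.stack([x,y,np.ones_like(x)],-1)@R
    p=C+D*((z0-C[2])/D[:,2])[:,None]
    (cx,cy),(w,hh),a=cv2.minAreaRect((p[:,:2]*1000).astype(np.float32)); a=np.deg2rad(a)
    if w>hh: w,hh,a=hh,w,a+np.pi/2
    a=(a+np.pi/2)%np.pi-np.pi/2
    return np.round([cx/1000,cy/1000,np.nanmedian(W[m][:,2]),w,hh,a],4),int(m.sum())
E
python3 - <<'E'
from h import *
for n in ("scene","top","wrist"):
    c=capture(n)
    for t in (.003,.005): print(n,yrect(c,(.535,.15),.088,t,.045))
    if n!="wrist": print(yrect(c,(.508,-.155),.0785,.006))
B=[.508,-.225,.30]; q,i=best(B,0.29); move_ptp(B,q)
c=capture("wrist"); print(-np.array(c["R"]).T@c["t"]); print(yrect(c,(.508,-.155),.0785,.006))
P=[.53,.075,.30]; q,i=best(P,-0.1);print(i); move_ptp(P,q)
c=capture("wrist");cv2.imwrite("pics/w3.png",c["image"])
print(-np.array(c["R"]).T@c["t"])
for t in (.003,.005):print(yrect(c,(.535,.15),.088,t,.045))
E
```

```text
scene (array([ 0.5341,  0.1515,  0.0886, 39.4059, 60.3156, -0.1173]), 194)
scene (array([ 0.5335,  0.1515,  0.0886, 40.9494, 60.9542, -0.0932]), 237)
(array([ 0.5078, -0.1522,  0.0793, 55.2832, 75.1524,  0.2873]), 532)
top (array([ 0.5361,  0.151 ,  0.0874, 36.7591, 57.6177, -0.1399]), 319)
top (array([ 0.5361,  0.1509,  0.0873, 36.7572, 57.6589, -0.1402]), 351)
(array([ 0.5084, -0.155 ,  0.0773, 56.0151, 75.5403,  0.2849]), 564)
wrist (array([ 0.5364,  0.1544,  0.088 , 37.3268, 57.9299, -0.1382]), 1217)
wrist (array([ 0.5364,  0.1545,  0.088 , 37.3694, 58.0421, -0.1381]), 1234)
[ 0.48691059 -0.15178655  0.46214029]
(array([ 0.5088, -0.1525,  0.0779, 54.5204, 73.9813,  0.2869]), 2288)
(np.float64(0.11150032971679869), -0.1)
[0.53771791 0.15020823 0.46210917]
(array([ 0.5366,  0.1536,  0.088 , 37.0035, 57.0297, -0.133 ]), 1401)
(array([ 0.5366,  0.1536,  0.088 , 37.0035, 57.0297, -0.133 ]), 1403)
```

```bash
python3 - <<'E'
from h import *
q,i=best([.5366,.1535,.15],-.135)
move_ptp([.5366,.1535,.15],q); servo_line([.5366,.1535,.061],q,rate=.1)
move_gripper(0.0); print("gap",current_finger_gap(),current_grip_force(),current_position())
servo_line([.5366,.1535,.20],q,rate=.12)
print("gap",current_finger_gap(),current_force())
q,i=best([.5088,-.153,.20],.287); print(i)
move_ptp([.5088,-.153,.20],q)
c=capture("wrist");cv2.imwrite("pics/w4.png",c["image"])
print(current_position(),yrect(c,(.5088,-.153),.227,.004,.045),current_clock())
try: print(yrect(c,(.5088,-.153),.0785,.006))
except Exception as e: print(e)
for n in("top","scene"):
  c=capture(n);print(n,yrect(c,(.5088,-.153),.227,.006,.045))
E
```

```text
gap 0.03778035953690695 29.98615264892578 [0.53652701 0.15349842 0.0609672 ]
gap 0.0378302841382678 [-0.37629245 -0.41779614 -1.86002388]
(np.float64(0.7091524065016674), 0.287)
[ 0.50898661 -0.1520275   0.19981935] (array([ 0.5071, -0.1444,  0.2268, 37.7131, 45.7838,  0.2877]), 5632) 12.8333
(array([ 0.5021, -0.1312,  0.0782, 29.7334, 54.671 , -1.2598]), 1312)
top (array([ 0.5017, -0.1301,  0.2262, 11.5495, 37.3548, -1.3354]), 158)
scene (array([ 0.5116, -0.1719,  0.2276, 19.4927, 40.1701, -1.3246]), 173)
```

View pics/w4.png

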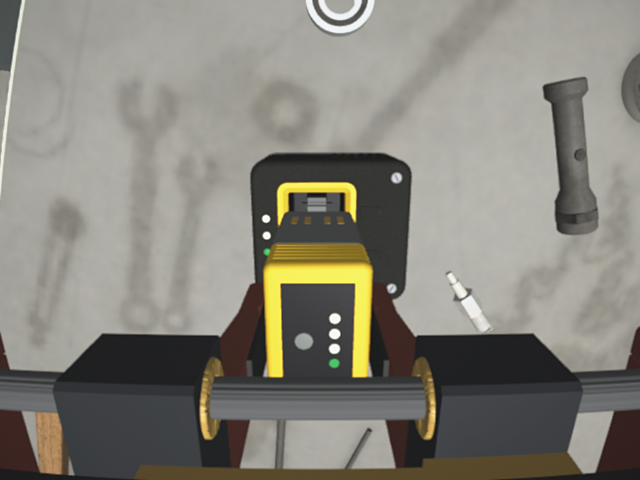

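The pack is held squarely over the bay, with the bezel's far edge at about (317,185) and the pack's far edge at about (318,255). The wrist picture puts the pack roughly 2 mm too far along its long axis. I split the difference, since the lead-in covers the rest, and go down by feel.

```bash
python3 - <<'E'
from h import *
q,i=best([.5088,-.153,.20],.287)
x,y=.5088+.0003,-.153-.0008
servo_line([x,y,.15],q,rate=.08); sleep(.2); print(current_position(),current_force())
f0=np.array(current_force())
for z in (.139,.132,.120,.105,.087):
    hit=servo_line([x,y,z],q,rate=.02 if z>.11 else .015,contact_N=6)
    print(z,hit,np.round(current_position(),4),np.round(np.array(current_force())-f0,1),round(current_clock(),1))
    if hit: break
E
```

```text
[ 0.50952501 -0.15401138  0.15060034] [ 0.4288774  -0.36964609 -2.01146675]
0.139 False [ 0.5091 -0.1538  0.1389] [-0.1 -0.2 -0.1] 14.6
0.132 True [ 0.5094 -0.1538  0.1357] [-0.9  1.1  6. ] 14.9
```

```bash
python3 - <<'E'
from h import *
q,i=best([.5088,-.153,.20],.287)
L=np.array([-.283,.959]); S=np.array([.959,.283]); c0=np.array([.5091,-.1538])
f0=np.array([.43,-.37,-2.0]); 
def rep(*a):
    f=np.array(current_force())-f0; print(*a,np.round(current_position(),4),"L,S,z",np.round([f[:2]@L,f[:2]@S,f[2]],1),round(current_clock(),1))
rep("start")
for dl,ds in ((.8,0),(1.6,0),(.8,.6),(.8,-.6),(1.6,-.6),(1.6,.6),(0,-.6),(0,.6)):
    p=c0+L*dl/1000+S*ds/1000
    servo_line([*p,.1375],q,rate=.03); servo_line([*p,.1375],q,rate=.03)
    hit=servo_line([*p,.128],q,rate=.02,contact_N=8); rep(dl,ds,hit)
    if not hit: break
if not hit:
    hit=servo_line([*p,.1],q,rate=.03,contact_N=8); rep(hit)
    if not hit: hit=servo_line([*p,.0865],q,rate=.012,contact_N=4); rep(hit)
E
```

```text
start [ 0.5094 -0.1538  0.1357] L,S,z [ 1.3 -0.6  6. ] 14.9
0.8 0 False [ 0.5088 -0.153   0.1279] L,S,z [ 0.6 -0.7 -0.1] 16.0
False [ 0.509  -0.1531  0.1002] L,S,z [-0.3 -0.1 -0.1] 17.1
True [ 0.5089 -0.1531  0.0921] L,S,z [ 0.5 -0.1  6.1] 17.8
```

```bash
cat >> h.py <<'E'
Q=quat(.287); BX,BY=.5088,-.1531
def press(z0=.135,zmin=.098,N=14):
    """shut fingers down on the top; trace heights of touch and stop, then let up slowly feeling the force"""
    servo_line([BX,BY,z0],Q,rate=.08); sleep(.2); f0=current_force()[2]
    t=servo_line([BX,BY,zmin],Q,rate=.02,contact_N=1.5); zt=current_position()[2]; print("touch",t,round(zt,4))
    h=servo_line([BX,BY,zmin],Q,rate=.012,contact_N=N-1.5)
    print("stop",h,np.round(current_position(),4),"F",round(current_force()[2]-f0,1)); sleep(.1)
    zs=current_position()[2]; print("settled",round(zs,4),round(current_force()[2]-f0,1))
    for k in range(1,11):
        servo_line([BX,BY,zs+.0015*k],Q,rate=.02); print(round(current_position()[2],4),round(current_force()[2]-f0,1),end="; ")
    servo_line([BX,BY,z0+.02],Q,rate=.08); print("clock",round(current_clock(),1))
E
python3 - <<'E'
from h import *
p=current_position(); f=np.array(current_force())
move_gripper(.062); sleep(.2); print("released",current_finger_gap(),np.array(current_force())-f)
servo_line([BX,BY,.15],Q,rate=.08); move_gripper(0); print(current_finger_gap(),current_position())
for n in ("scene","top"):
    c=capture(n)
    try: print(n,yrect(c,(BX,BY),.12,.009,.045))
    except Exception as e: print(e)
press()
c=capture("scene");cv2.imwrite("pics/s5.png",cv2.resize(c["image"][180:400,260:480],None,fx=2.5,fy=2.5))
E
```

```text
released 0.06208135624973971 [-0.74454361 -0.26554507 -4.4451731 ]
0.000617450269071362 [ 0.50882683 -0.15310326  0.15002138]
scene (array([ 0.5058, -0.1542,  0.1207, 43.292 , 59.8828,  0.2799]), 358)
top (array([ 0.5016, -0.132 ,  0.1194, 13.3439, 37.6632, -1.2791]), 139)
touch True 0.1199
stop True [ 0.5093 -0.1534  0.1038] F 7.4
settled 0.1039 6.8
0.1057 8.1; 0.1072 7.4; 0.1087 7.2; 0.1101 6.7; 0.1113 4.1; 0.1126 0.3; 0.1144 2.3; 0.116 1.5; 0.1175 0.8; 0.119 0.7; clock 26.5
```

View pics/s5.png

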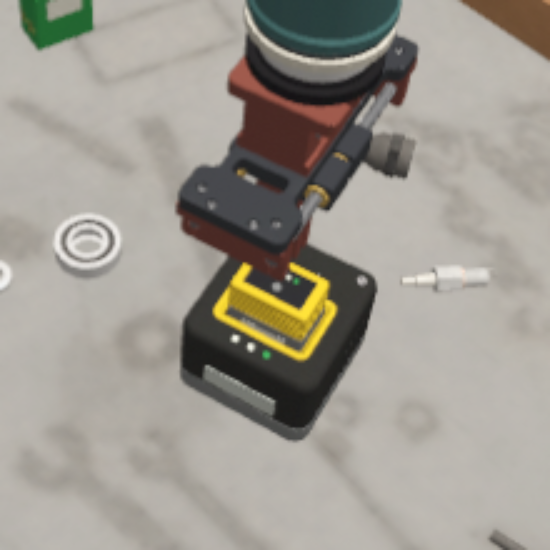

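The picture shows the pack deep in the bay with a low yellow top around (280,290). The 16 mm travel and the force dropping off after about 7 mm of let-up both point to it being caught. I'll back off and measure the height.

```bash
python3 - <<'E'
from h import *
servo_line([BX,BY,.22],Q,rate=.12)
move_ptp([.45,-.02,.32],Q)
for n in ("scene","top"):
    c=capture(n); print(n,yrect(c,(BX,BY),.110,.008,.045)); W=cloud(c)
    m=np.hypot(W[...,0]-BX,W[...,1]-BY)<.012; print("top z",np.nanmedian(W[m][:,2]),"rim",np.nanmedian(W[(np.hypot(W[...,0]-BX,W[...,1]-BY)<.05)&(W[...,2]<.083)&(W[...,2]>.072)][:,2]))
    for q in ("torch","bearing","spark_plug"):
        d=silhouettes(n,q); 
        if d: print(q,np.round(np.nanmedian(W[d[0]["region"]],0),3))
print(current_clock())
E
```

```text
scene (array([ 0.5065, -0.1535,  0.1121, 44.3321, 60.1454,  0.282 ]), 471)
top z 0.113216749598677 rim 0.07923381252324446
torch [ 0.695 -0.049  0.028]
bearing [0.475 0.013 0.015]
spark_plug [ 0.665 -0.196  0.016]
top (array([ 0.5082, -0.154 ,  0.1106, 37.8585, 58.4521,  0.2816]), 390)
top z 0.11110905192823074 rim 0.07744558612369062
torch [ 0.697 -0.045  0.027]
bearing [0.496 0.006 0.014]
spark_plug [ 0.667 -0.196  0.014]
28.4083
```

```bash
python3 -c "
from bench import *
print(close_job())"
```

```text
the job is handed in; nothing more can be done
None
```

The pack is in the charger's bay and appears caught after one press, and I've handed the job in at about 28 s. Its top measures about 111–113 mm above the bench, so its underside is about 24 mm up. The torch and spark plug did not move, nor did the ball bearing in the scene view; the top view put the bearing about 20 mm off, probably because the arm partly hid it.

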